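# Draw a case tray out of the drying rack with a pull hook

## Robot

A 7-joint arm with a two-finger parallel gripper is mounted at the origin on the work surface. World frame = base frame: x ahead of the robot, y to its left, z up, the work surface at z = 0. Lengths are in m, angles in rad, forces in N, time in s.
With the tool pointing down it reaches from about 0.4 to 0.85 m from the base axis. Payload 4.5 kg.
Tool frame: the origin (TCP) lies midway between the tips of the shut fingers; the grasp point (between the pads) lies 19 mm behind it; z points along the fingers, y is the direction in which the jaws open and shut (so a half turn about z gives the same grasp; the last joint's range is limited). The gripper opens to 88 mm and grips with 3 to 60 N. Pads are 18 mm wide; open, the fingers measure 123 mm over their backs; the gripper's body (75 mm by 187 mm) begins 45 mm behind the grasp point.
Start: joints at [-1.091, 0.689, -0.195, 1.565, 0.157, 0.902, -0.215], TCP at [0.269, 0.564, 0.214] pointing down, gripper open.
Joint ranges: [-3.01, 3.01], [-0.46, 2.08], [-1.47, 1.51], [0.13, 2.56], [-1, 4.14], [0.04, 2.09], [-2.66, 2.66]. Speed limits (rad/s): [2.57, 2.57, 3.14, 3.14, 3.14, 3.14, 3.14].

## Interface

Orientations are given as a unit quaternion [x, y, z, w].
In Python, from plant import r gives the robot as it stands.
- The arm moves only by the tool play_rows, never from a script. Its argument "targets" is a list of rows, each a list of 6 numbers: the shift along the tool's x, y, z in m, then the turn, a rotation vector about the tool's x, y, z in rad. In form: [[tx, ty, tz, rx, ry, rz], ...]. A call has 1 to 5 rows; each row shifts and turns the pose as measured when the row begins, along the tool's axes as they then stand; what a row does not reach is not made up. A row lasts 1/12 s, in which the tool goes at most 41.7 mm and 7.16 degrees, less where a joint would pass 70% of its speed; a pose out of reach is approached as far as the arm can. A call is refused whole if a number of a shift passes 0.0417 or a number of a turn 0.125, either way. A call with a gripper value outside its range is refused whole. "hand" is the opening, from 0 (shut) to 1 (fully open), set as the call begins (left out, the last holds). The fingers move at their own pace and stop on an object; "squeeze" is the grip in N (left out, the last holds). Time passes only in rows, so rows that do not move let the fingers close. It gives the time, the measured TCP pose, the force and the opening at its end, in the units of the state.
- r.get_state(): the state, without advancing time (a new reading comes with each control period).
- r.snapshot(name): name is "scene" or "side" or "wrist"; returns the picture (420x560x3 uint8, blue, green, red); there is no depth.
- r.get_calibration(name): a dict with "intrinsics" (3x3 intrinsics, pixels), "R" (3x3) and "t" (3): a world point X has camera coordinates R X + t; the wrist camera has in their place "hand_eye" (4x4, takes a point from camera to tool coordinates, whose origin is the TCP and whose axes are the flange's). Camera axes: x right, y down, z forward; pixel columns grow to the right and rows downward; lengths in m; the calibration is good to about 2 mm. A picture is of the moment at which its call begins: read the wrist's pose just before it. get_calibration takes no time and is no camera call.
- r.finish_job(): hands the job in, once; it reports no verdict.
Trained networks look in the newest picture that a camera, given by its name, has taken for a name from the list of things; names that differ only in an ending like _2 or _b are one class to them, and where a whole thing is asked for, a point or a joint stands for the part that bears it (a point fixed in the world has none). Each returns a list of dicts, best first, with "confidence" (0 to 1); they miss things now and then, are a little off and sometimes report something else, mostly with a low value. They report only what shows in the picture. A call takes as long as a camera call. They do not tell look-alikes from the thing itself.
- r.search_frame(query, camera): "bbox" ([left, top, right, bottom] in pixels, round what is visible of it).
- r.tip_of(query, camera): "uv" ([column, row] in pixels: a listed point, or the origin of a listed thing).
The state is a dict: "clock": time; "q": joint angles; "qd": joint speeds; "joint_torque": joint torques, N m; "tool_pos": TCP position; "eef_rot": TCP orientation; "contact_force": force on the tool from outside, world axes, zero at the start; "moment": the same for the moment, N m; "opening": opening from 0.0 (shut) to 1.0 (fully open).
Only numpy, scipy, OpenCV 4.12 (cv2) and the standard library are available. Lean on these libraries where they do the work, as an engineer would, in place of code of your own. Each camera call takes 0.05 s, during which the arm holds its last target. There are 200 camera calls.

## Task

The yellow tray with two plaster casts has been pushed too far under the wire drying rack. Pick up the red-handled pull hook, drop its blade inside the tray behind the rim at the rack's open front, and gently drag the tray straight out until all of it stands on the bench in front of the rack, casts still sitting upright in it; then set the hook down on the bench clear of the tray. Do not touch the tray or casts with the gripper, do not tip the tray, and leave everything else on the bench as it is.

Things in the scene. Friction and masses are not known exactly. Their poses are not given: they have to be found in the camera images.
- rack: Fixed wire drying rack left of the robot, 240 mm deep (x), 360 wide (y), roof wires 154 to 166 mm above the bench. Origin: on the bench under its middle. Open front faces its own -x (roughly the robot's right): front edge at x = -120 mm. Legs at x = +-120, y = +-180, 12 mm thick; under the roof there is only the tray. Small pots on the roof's rear left corner, up to 215 mm high.
- rack_front (a point): Middle of the rack's front roof wire, 160 mm above the bench; axes as the rack's.
- tray: Loose yellow plastic tray, 130 mm (x) by 150 (y), 28 high, walls and floor 4 mm, about 0.25 kg plus casts; slides on the bench. Origin: centre of its underside. Its -x side is at the rack's open front and starts 10 to 70 mm inside the rack's front edge, turned up to 0.15 rad from it. The casts leave about 50 mm free behind the front wall.
- tray_rim (a point): Middle of the top edge of the tray's front wall (tray x = -63 mm, z = 28 mm): hook behind this wall. Axes as the tray's.
- tray_rear_left (a point): Outer rear corner of the tray's underside at tray x = +65, y = +75 mm.
- tray_rear_right (a point): Outer rear corner of the tray's underside at tray x = +65, y = -75 mm.
- cast_a: Loose plaster dental cast, about 54 x 54 x 27 mm high, 0.11 kg, standing in the rear half of the tray. Origin: centre of its underside.
- cast_b: Second plaster cast, like the first, beside it.
- hook_handle (a point): Centre of the pull hook's red handle, a block 100 mm long (x), 30 wide (y), 46 high; it stands on its flat underside, 23 mm below this point. Grip it from above across the 30 mm. +x points to the blade. Tool 212 mm long, 0.22 kg, balance 10 to 20 mm ahead of this point. An 8 mm rod runs forward, its axis 17 mm above this point.
- hook_blade (a point): Foot of the hook's blade: middle of the lower edge of its face towards the handle, 158 mm ahead (+x) of the handle's centre and 21 mm below it. The blade is a flat steel plate 4 mm thick (from this face forward), 36 mm wide, hanging 34 mm below the underside of the rod.
- articulator: Bystander, loose, leave alone: dark steel dental articulator, 90 x 75 x 108 mm high. Origin: centre of its underside.
- monomer: Bystander, loose, leave alone: white round bottle with blue cap, 60 mm diameter, 150 mm high. Origin: centre of its underside.
- mixbowl: Bystander, loose, leave alone: green mixing bowl, 90 mm diameter, 60 mm high. Origin: centre of its underside.
- waxjar: Bystander, loose, leave alone: amber jar with red lid, 70 mm diameter, 70 mm high. Origin: centre of its underside.
- spatula: Bystander, loose, leave alone: spatula lying flat, 190 mm long. Origin: about the middle of its length, on the bench.
- cup: Bystander, loose, leave alone: blue mug, 76 mm diameter, 90 mm high. Origin: centre of its underside.
Things that resemble listed ones, but are neither listed nor needed, are in the scene too. Of the things shaped like the part that bears hook_handle, the red one is meant.

How it is judged:
By the outcome, as a careful person would: the job done as asked, in the order asked, and still so for the second after the job is handed in, with the robot touching nothing.
It also fails if it takes over 54 s, if anything falls off the work surface, if the arm or the gripper's body presses on something with over 40 N, if the wrist force passes 120 N, or if a joint passes its speed limit or range.

## Working session

There is one attempt and no reset: what is moved stays moved. The work goes in short steps, Python scripts to look and compute and a tool call to move; the robot and the scene stay as the last step left them, time stands still between calls to the robot, and variables do not carry over. Pictures are saved under pics/ and viewed, on a budget of 10 in all, crops included, one or two more only if the job needs it, and the job is handed in when it is done.

Besides the shell and the picture viewer there is one more tool, called after ">>>" as name(argument=value, ...) on one line, values as JSON. play_rows: Moves the arm, as the interface text tells. Its arguments: {"type":"object","properties":{"targets":{"type":"array","items":{"type":"array","items":{"type":"number"}}},"hand":{"type":"number"},"squeeze":{"type":"number"}},"required":["targets"]}

```bash
mkdir -p pics; ls; cat > h.py <<'E'
import numpy as np, cv2
from plant import r
from scipy.spatial.transform import Rotation as Ro
def cam(n):
    c=r.get_calibration(n)
    K=np.array(c["intrinsics"])
    if n!="wrist": return K,np.array(c["R"]),np.array(c["t"])
    s=r.get_state(); T=np.eye(4); T[:3,:3]=Ro.from_quat(s["eef_rot"]).as_matrix(); T[:3,3]=s["tool_pos"]
    M=np.linalg.inv(T@np.array(c["hand_eye"])); return K,M[:3,:3],M[:3,3]
def ray(C,uv,z):
    K,R,t=C; d=R.T@np.linalg.solve(K,[uv[0],uv[1],1]); o=-R.T@t
    return o+d*(z-o[2])/d[2]
def proj(C,X):
    K,R,t=C; p=K@(R@np.array(X)+t); return p[:2]/p[2]
def tri(Cs,uvs):
    A=[];b=[]
    for (K,R,t),uv in zip(Cs,uvs):
        d=R.T@np.linalg.solve(K,[uv[0],uv[1],1]); d/=np.linalg.norm(d); P=np.eye(3)-np.outer(d,d)
        A.append(P); b.append(P@(-R.T@t))
    return np.linalg.lstsq(np.vstack(A),np.hstack(b),rcond=None)[0]
E
python3 - <<'E'
from h import *
C={}
for n in ("scene","side","wrist"):
    C[n]=cam(n); cv2.imwrite(f"pics/{n}0.png",r.snapshot(n))
    print(n,"campos",(-C[n][1].T@C[n][2]).round(3))
Z=dict(hook_handle=.023,hook_blade=.002,tray_rim=.028,tray=0,tray_rear_left=0,tray_rear_right=0,rack=0,rack_front=.16,cast_a=.004,articulator=0,monomer=0,mixbowl=0,waxjar=0,spatula=0,cup=0)
for q,z in Z.items():
    for n in ("scene","side"):
        for d in r.tip_of(q,n)[:3]:
            print(q,n,round(d["confidence"],2),np.round(d["uv"],1),ray(C[n],d["uv"],z).round(3)[:2])
s=r.get_state();print(s["clock"],s["tool_pos"],s["eef_rot"])
a=cv2.imread("pics/scene0.png");b=cv2.imread("pics/side0.png")
E
```

```text
pics
scene campos [0.974 0.464 1.15 ]
side campos [-0.266 -0.906  1.302]
wrist campos [0.208 0.593 0.385]
hook_handle scene 0.84 [300.3 178.4] [ 0.346 -0.15 ]
hook_handle scene 0.64 [244.7 192.9] [ 0.54 -0.24]
hook_handle scene 0.59 [364.3 214.8] [0.293 0.118]
hook_handle side 0.95 [206.2 243.7] [0.304 0.111]
hook_handle side 0.86 [267.4 283. ] [ 0.347 -0.141]
hook_handle side 0.63 [339.7 270.4] [ 0.542 -0.253]
hook_blade scene 0.95 [293.1 151.7] [ 0.263 -0.278]
hook_blade scene 0.89 [254.1 230.6] [ 0.61  -0.106]
hook_blade scene 0.79 [314.4 215. ] [ 0.411 -0.009]
hook_blade side 0.83 [279.  332.5] [ 0.267 -0.282]
hook_blade side 0.72 [254.9 252.5] [ 0.407 -0.009]
hook_blade side 0.59 [322.5 239.9] [ 0.605 -0.116]
tray_rim scene 0.74 [329.2 294.6] [0.595 0.238]
tray_rim side 0.58 [248.3 181.3] [0.591 0.248]
tray_rim side 0.55 [371.6 225.3] [ 0.753 -0.195]
tray scene 0.84 [345.  315.8] [0.599 0.312]
tray side 0.66 [240.7 182.2] [0.586 0.288]
tray_rear_left scene 0.82 [375.9 318. ] [0.535 0.381]
tray_rear_left side 0.77 [212.4 179.3] [0.519 0.372]
tray_rear_right scene 0.92 [339.7 347.
[... 672 characters left out ...]
.67 [394.9 252.9] [ 0.739 -0.311]
monomer scene 0.74 [208.4 242.4] [ 0.754 -0.177]
monomer side 0.68 [371.4 226.7] [ 0.77  -0.184]
mixbowl scene 0.6 [431.4 274.6] [0.294 0.41 ]
mixbowl side 0.56 [159.7 203.3] [0.305 0.394]
waxjar scene 0.75 [254.5 139.4] [ 0.331 -0.435]
waxjar scene 0.31 [357.2 312.8] [0.565 0.331]
waxjar side 0.7 [335.7 348.2] [ 0.351 -0.423]
spatula scene 0.79 [190.3 178.9] [ 0.641 -0.446]
spatula side 0.81 [410.5 292.5] [ 0.652 -0.442]
spatula side 0.23 [255.  160.1] [0.707 0.351]
cup scene 0.61 [232.8 283.6] [ 0.786 -0.003]
cup side 0.88 [338.8 197.1] [ 0.794 -0.009]
1.65 [0.26946726 0.56394642 0.21443883] [ 2.21055130e-01  9.75261313e-01  3.74601511e-05 -3.59270177e-06]
```

```bash
python3 -c "
import cv2,numpy as np
a=cv2.imread('pics/scene0.png');b=cv2.imread('pics/side0.png')
cv2.imwrite('pics/both0.png',cv2.resize(np.vstack([a,b]),(400,600)) if 0 else a)"
```

```text
(no output)
```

View pics/scene0.png

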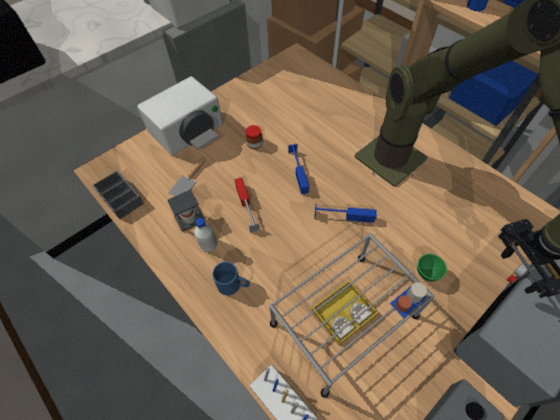

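View pics/side0.png

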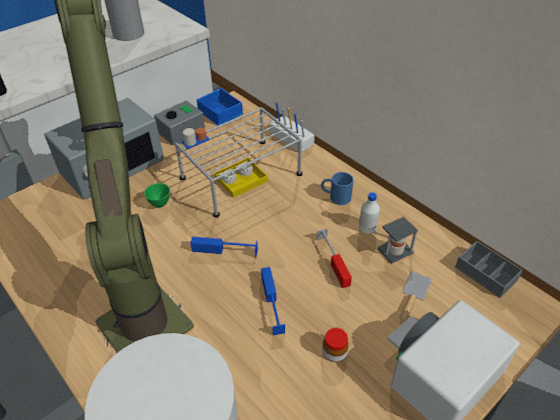

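The red hook is at scene (245,193), with its blade at (254,230); in the side view the handle is at (340,270). Other things that could be taken for it are the blue hooks at scene (300,178) and (362,215), plus the red jar lid at (254,131). The red one fits the description. Next I'll check it in a close crop and get the rack's orientation.

```bash
python3 - <<'E'
from h import *
a=cv2.imread("pics/scene0.png");b=cv2.imread("pics/side0.png")
f=lambda i,x,y,w,h:cv2.resize(i[y:y+h,x:x+w],(400,300),interpolation=cv2.INTER_CUBIC)
cv2.imwrite("pics/crop1.png",np.vstack([np.hstack([f(a,205,165,100,75),f(b,285,215,100,75)]),np.hstack([f(a,260,230,200,150),f(b,160,95,160,120)])]))
S,D=cam("scene"),cam("side")
for n,u,v in (("handle",[244.7,192.9],[339.7,270.4]),("blade",[254.1,230.6],[322.5,239.9]),("rim",[329.2,294.6],[248.3,181.3]),("rl",[375.9,318],[212.4,179.3]),("rr",[339.7,347.9],[249.1,165.3]),("rf",[322.1,268.7],[256.9,159.6])): print(n,tri([S,D],[u,v]).round(4))
for n,u,v in (("FR",[274,324],[299,174]),("FL",[362,259],[216,214]),("RR",[325,393],[263,141]),("RL",[416,316],[182,178])): print(n,ray(S,u,0).round(3),ray(D,v,0).round(3))
E
```

```text
handle [ 0.5411 -0.2471  0.0171]
blade [ 0.6089 -0.1107 -0.0055]
rim [0.5924 0.2418 0.0308]
rl [ 0.5282  0.3814 -0.0125]
rr [ 0.6797  0.3621 -0.0172]
rf [0.5971 0.1975 0.1558]
FR [0.775 0.184 0.   ] [0.776 0.177 0.   ]
FL [0.417 0.22  0.   ] [0.42  0.217 0.   ]
RR [0.799 0.422 0.   ] [0.807 0.421 0.   ]
RL [0.441 0.459 0.   ] [0.44  0.454 0.   ]
```

View pics/crop1.png

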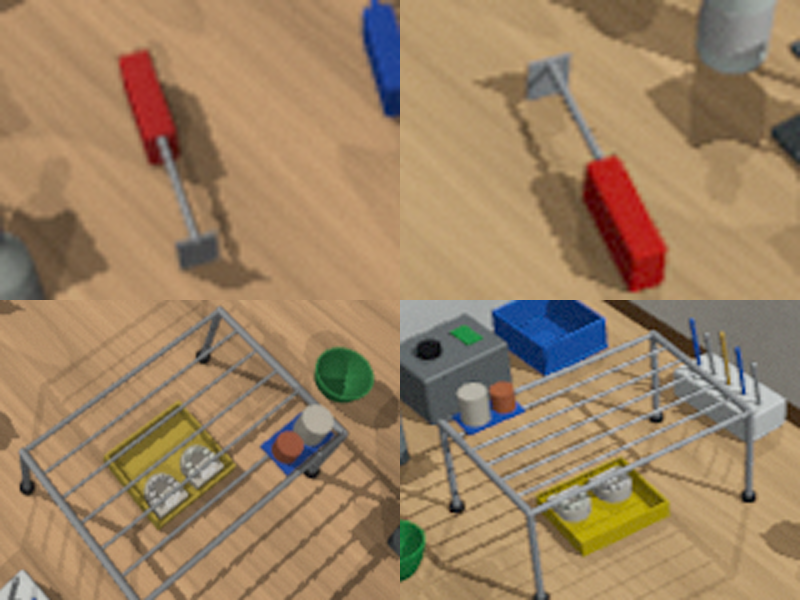

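The crop confirms the red hook, with a red block handle and a steel blade. It also shows the tray under the rack with a free front strip. The rack yaw comes out at about 1.465, front middle (0.597, 0.198), and the tray front is about 41 mm inside.

```bash
cat >> h.py <<'E'
def state():
    s=r.get_state(); R=Ro.from_quat(s["eef_rot"]); y=R.apply([1,0,0]); y2=R.apply([0,0,1])
    return s,np.array(s["tool_pos"]),R,np.arctan2(y[1],y[0]),y2
def plan(p,xyaw,n,p0=None,R0=None):
    "constant row that takes the tool to p, pointing down, tool x at yaw xyaw, in n rows"
    s,q,R,_,_=state()
    if p0 is not None:q,R=np.array(p0),R0
    G=Ro.from_matrix(np.array([[np.cos(xyaw),np.sin(xyaw),0],[np.sin(xyaw),-np.cos(xyaw),0],[0,0,-1]]).T) 
    w=(R.inv()*G).as_rotvec()/n
    M=sum((R*Ro.from_rotvec(w*k)).as_matrix() for k in range(n))
    print(n,"rows",np.append(np.linalg.solve(M,np.array(p)-q),w).round(4).tolist()); return np.array(p),G
E
python3 - <<'E'
from h import *
s,p,R,y,z=state();print(s["clock"],p.round(4),y,s["q"])
plan([.546,-.236,.26],1.11,24,p0=[p[0],p[1],.296],R0=R)
E
```

```text
1.65 [0.2695 0.5639 0.2144] 2.695800189036021 [-1.09119522  0.68909824 -0.19460491  1.56531909  0.15728963  0.90248513
 -0.21511343]
24 rows [-0.0392, -0.0013, 0.0015, 0.0, -0.0, 0.0661]
```

>>> play_rows(targets=[[0,0,-0.041,0,0,0],[0,0,-0.041,0,0,0],[-0.039,-0.0013,0,0,0,0.066],[-0.039,-0.0013,0,0,0,0.066],[-0.039,-0.0013,0,0,0,0.066]], hand=1)

```text
clock: 2.07
tool_pos: [0.3599, 0.5103, 0.2992]
eef_rot: [0.309, 0.951, 0.001, -0.005]
contact_force: [-0.3, 0.8, 0.9]
opening: 0.999
```

>>> play_rows(targets=[[-0.039,-0.0013,0.001,0,0,0.066],[-0.039,-0.0013,0.001,0,0,0.066],[-0.039,-0.0013,0.001,0,0,0.066],[-0.039,-0.0013,0.001,0,0,0.066],[-0.039,-0.0013,0.001,0,0,0.066]])

```text
clock: 2.48
tool_pos: [0.5023, 0.3678, 0.2937]
eef_rot: [0.467, 0.884, 0.003, -0.005]
contact_force: [0.6, 0.0, 0.4]
opening: 1.0
```

```bash
python3 - <<'E'
from h import *
s,p,R,y,z=state();print(s["clock"],p.round(4),y,s["q"].round(2))
plan([.546,-.236,.26],1.11,16)
E
```

```text
2.4833 [0.5023 0.3678 0.2937] 2.1701309401357776 [-0.66  0.6  -0.07  1.47  0.03  1.06 -0.14]
16 rows [-0.0397, -0.0012, 0.0019, -0.0003, -0.0007, 0.0663]
```

>>> play_rows(targets=[[-0.0395,-0.0012,0.0015,0,0,0.066],[-0.0395,-0.0012,0.0015,0,0,0.066],[-0.0395,-0.0012,0.0015,0,0,0.066],[-0.0395,-0.0012,0.0015,0,0,0.066],[-0.0395,-0.0012,0.0015,0,0,0.066]])

```text
clock: 2.9
tool_pos: [0.5901, 0.1815, 0.2836]
eef_rot: [0.612, 0.791, 0.004, -0.004]
contact_force: [0.9, 0.2, 0.7]
opening: 1.002
```

>>> play_rows(targets=[[-0.0395,-0.0012,0.0015,0,0,0.066],[-0.0395,-0.0012,0.0015,0,0,0.066],[-0.0395,-0.0012,0.0015,0,0,0.066],[-0.0395,-0.0012,0.0015,0,0,0.066],[-0.0395,-0.0012,0.0015,0,0,0.066]])

```text
clock: 3.32
tool_pos: [0.6094, -0.0237, 0.2732]
eef_rot: [0.739, 0.673, 0.005, -0.004]
contact_force: [1.0, -0.2, -1.6]
opening: 0.997
```

```bash
python3 - <<'E'
from h import *
s,p,R,y,z=state();print(s["clock"],p.round(4),y,s["q"].round(2))
plan([.546,-.236,.26],1.11,8)
E
```

```text
3.3167 [ 0.6094 -0.0237  0.2732] 1.4775397750081447 [-0.09  0.6   0.11  1.55 -0.09  0.99 -0.05]
8 rows [-0.0278, -0.001, 0.0014, -0.0002, -0.0017, 0.0459]
```

>>> play_rows(targets=[[-0.036,-0.001,0.002,0,-0.002,0.059],[-0.036,-0.001,0.002,0,-0.002,0.059],[-0.036,-0.001,0.002,0,-0.002,0.059],[-0.036,-0.001,0.002,0,-0.002,0.059],[-0.036,-0.001,0.002,0,-0.002,0.059]])

```text
clock: 3.73
tool_pos: [0.5651, -0.2082, 0.2613]
eef_rot: [0.835, 0.55, 0.002, 0.0]
contact_force: [1.6, -0.0, 0.5]
opening: 0.999
```

>>> play_rows(targets=[[-0.018,0,0.001,0,0,0.035],[-0.018,0,0,0,0,0.03],[0,0,0,0,0,0]])

```text
clock: 3.98
tool_pos: [0.5437, -0.2543, 0.2603]
eef_rot: [0.858, 0.514, -0.002, 0.002]
contact_force: [-0.1, -1.2, -0.4]
opening: 1.003
```

```bash
python3 - <<'E'
from h import *
s,p,R,y,z=state();print(s["clock"],p.round(4),y,z,s["q"].round(2))
C=cam("wrist");im=r.snapshot("wrist")
for q,zz in (("hook_handle",.023),("hook_blade",.002)):
    for d in r.tip_of(q,"wrist")[:2]: print(q,d, ray(C,d["uv"],zz).round(4))
h=cv2.cvtColor(im,cv2.COLOR_BGR2HSV);m=(((h[...,0]<8)|(h[...,0]>172))&(h[...,1]>150)&(h[...,2]>50)).astype(np.uint8)
_,lab,st,_=cv2.connectedComponentsWithStats(m); k=1+st[1:,4].argmax(); c=cv2.findContours((lab==k).astype(np.uint8),0,2)[0][0]
P=np.array([ray(C,c_[0],.046)[:2] for c_ in c]); b=cv2.minAreaRect((P*1000).astype(np.float32)); print("red at z=.046 mm",st[k],b)
cv2.imwrite("pics/w1.png",im)
E
```

```text
3.9833 [ 0.5437 -0.2543  0.2603] 1.0792362872675685 [-3.23022993e-04 -5.46838395e-03 -9.99984996e-01] [ 0.23  0.61  0.22  1.6  -0.15  0.94  0.01]
hook_handle {'uv': [272.2, 172.9], 'confidence': 0.96} [ 0.5397 -0.2509  0.023 ]
hook_handle {'uv': [84.7, 170.2], 'confidence': 0.78} [ 0.3434 -0.1423  0.023 ]
hook_blade {'uv': [262.6, 31.3], 'confidence': 0.62} [ 0.605  -0.1062  0.002 ]
hook_blade {'uv': [66.5, 42.0], 'confidence': 0.61} [ 0.4022 -0.0106  0.002 ]
red at z=.046 mm [ 259  131   31   88 2179] ((542.7388305664062, -251.68182373046875), (99.72575378417969, 28.993511199951172), 66.21429443359375)
```

View pics/w1.png

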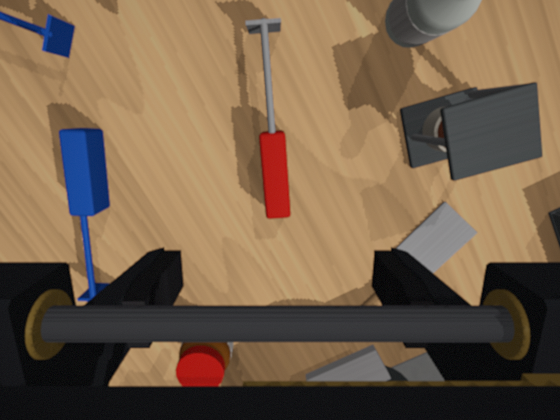

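The wrist view shows the red hook at (275,175), with the rod forward to its blade at (263,25). The fitted top face is 99.7 x 29 mm, which matches.

```bash
python3 - <<'E'
from h import *
plan([.5476,-.2408,.012],1.15,8)
E
```

```text
8 rows [0.0007, -0.0004, 0.031, 0.0002, -0.0001, -0.0076]
```

>>> play_rows(targets=[[0.001,0,0.034,0,0,-0.01],[0.001,0,0.034,0,0,-0.01],[0.001,0,0.034,0,0,-0.01],[0.001,0,0.034,0,0,-0.01],[0.001,0,0.03,0,0,-0.01]])

```text
clock: 4.55
tool_pos: [0.5655, -0.234, 0.0972]
eef_rot: [0.836, 0.548, 0.011, 0.008]
contact_force: [0.6, 0.1, 0.7]
opening: 1.001
```

```bash
python3 - <<'E'
from h import *
s,p,R,y,z=state();print(s["clock"],p.round(4),y,z)
plan([.5476,-.2408,.012],1.15,4)
E
```

```text
4.55 [ 0.5655 -0.234   0.0972] 1.1597276804309333 [ 2.74465112e-02 -4.55231948e-04 -9.99623170e-01]
4 rows [-0.0035, -0.0037, 0.0212, 0.0063, -0.0027, 0.0024]
```

>>> play_rows(targets=[[-0.006,-0.006,0.008,0.01,-0.004,0.003],[-0.005,-0.006,0.008,0.01,-0.004,0.003],[-0.003,-0.003,0.005,0.004,-0.002,0],[0,0,0,0,0,0]])

```text
clock: 4.88
tool_pos: [0.545, -0.2323, 0.0699]
eef_rot: [0.835, 0.55, -0.001, -0.006]
contact_force: [0.3, -0.7, 0.0]
opening: 0.998
```

```bash
python3 - <<'E'
from h import *
s,p,R,y,z=state();print(s["clock"],p.round(4),y,z)
plan([.5476,-.2408,.012],1.15,4)
E
```

```text
4.8833 [ 0.545  -0.2323  0.0699] 1.1639703370998054 [-0.00816368  0.00861094 -0.9999296 ]
4 rows [-0.0017, 0.0016, 0.0145, -0.0027, -0.0012, 0.0035]
```

>>> play_rows(targets=[[-0.003,0.002,0.012,-0.005,-0.002,0.006],[-0.003,0.002,0.012,-0.005,-0.002,0.006],[-0.001,0.001,0.01,0,0,0],[0,0,0,0,0,0]])

```text
clock: 5.22
tool_pos: [0.5515, -0.2426, 0.0412]
eef_rot: [0.839, 0.545, 0.003, 0.004]
contact_force: [0.2, 0.5, -1.0]
opening: 0.996
```

```bash
python3 - <<'E'
from h import *
s,p,R,y,z=state();print(s["clock"],p.round(4),y,z)
plan([.5476,-.2408,.012],1.15,1)
E
```

```text
5.2167 [ 0.5515 -0.2426  0.0412] 1.1516169162107737 [ 0.01063431 -0.0035731  -0.99993707]
1 rows [-0.0, -0.0046, 0.0291, 0.0112, -0.0011, 0.0016]
```

>>> play_rows(targets=[[0,-0.002,0.012,0.005,0,0],[0,-0.001,0.012,0.003,0,0],[0,0,0.005,0,0,0],[0,0,0,0,0,0]])

```text
clock: 5.55
tool_pos: [0.5512, -0.242, 0.0124]
eef_rot: [0.839, 0.545, 0.003, 0.003]
contact_force: [-0.3, 0.9, -1.7]
opening: 0.999
```

```bash
python3 - <<'E'
from h import *
s,p,R,y,z=state();print(s["clock"],p.round(4),y,z)
plan([.5476,-.2408,.012],1.15,1)
E
```

```text
5.55 [ 0.5512 -0.242   0.0124] 1.1518867386783236 [ 0.0076563  -0.00159837 -0.99996941]
1 rows [-0.0003, -0.0038, 0.0004, 0.0076, -0.0017, 0.0019]
```

Good. Level the tool, close on the handle, then lift slightly.

>>> play_rows(targets=[[0,-0.003,0,0.007,-0.002,0],[0,0,0,0,0,0]])

```text
clock: 5.72
tool_pos: [0.548, -0.2404, 0.0118]
eef_rot: [0.839, 0.545, -0.0, -0.0]
contact_force: [-0.4, -0.5, -0.4]
opening: 1.001
```

>>> play_rows(targets=[[0,0,0,0,0,0],[0,0,0,0,0,0],[0,0,0,0,0,0],[0,0,0,0,0,0],[0,0,0,0,0,0]], hand=0.1, squeeze=45)

```text
clock: 6.13
tool_pos: [0.5487, -0.2405, 0.013]
eef_rot: [0.839, 0.545, 0.0, 0.0]
contact_force: [0.1, 0.3, -0.8]
opening: 0.643
```

>>> play_rows(targets=[[0,0,-0.01,0,0,0],[0,0,-0.02,0,0,0],[0,0,-0.03,0,0,0],[0,0,-0.03,0,0,0],[0,0,-0.01,0,0,0]])

```text
clock: 6.55
tool_pos: [0.5464, -0.2397, 0.116]
eef_rot: [0.839, 0.545, -0.002, -0.003]
contact_force: [0.9, 0.9, -0.1]
opening: 0.269
```

```bash
python3 - <<'E'
from h import *
s,p,R,y,z=state();print(s["clock"],p.round(4),y,z,s["opening"],s["contact_force"],s["moment"])
E
```

```text
6.55 [ 0.5464 -0.2397  0.116 ] 1.1518775049700365 [-0.00584035  0.00222007 -0.99998048] 0.2687035878982909 [ 0.89968866  0.88350359 -0.09463379] [-0.09440681  0.04632122  0.0272088 ]
```

The fingers were still closing when I lifted. I'll reopen the gripper and look again.

>>> play_rows(targets=[[0,0,-0.04,0,0,0],[0,0,-0.04,0,0,0],[0,0,-0.01,0,0,0],[0,0,0,0,0,0],[0,0,0,0,0,0]], hand=1)

```text
clock: 6.97
tool_pos: [0.5474, -0.2402, 0.212]
eef_rot: [0.839, 0.544, 0.0, -0.0]
contact_force: [0.5, 0.3, -0.7]
opening: 0.624
```

>>> play_rows(targets=[[0,0,0,0,0,0],[0,0,0,0,0,0],[0,0,0,0,0,0]])

```text
clock: 7.22
tool_pos: [0.5454, -0.2392, 0.209]
eef_rot: [0.839, 0.545, -0.001, -0.002]
contact_force: [1.1, 0.6, 0.2]
opening: 0.85
```

```bash
cat >> h.py <<'E'
def red(im,C,z=.046):
    h=cv2.cvtColor(im,cv2.COLOR_BGR2HSV);m=(((h[...,0]<8)|(h[...,0]>172))&(h[...,1]>150)&(h[...,2]>50)).astype(np.uint8)
    _,lab,st,_=cv2.connectedComponentsWithStats(m); k=1+st[1:,4].argmax(); c=cv2.findContours((lab==k).astype(np.uint8),0,2)[0][0]
    P=np.array([ray(C,c_[0],z)[:2] for c_ in c]); return st[k],cv2.minAreaRect((P*1000).astype(np.float32))
E
python3 - <<'E'
from h import *
s,p,R,y,z=state();print(s["clock"],p.round(4),y,z,s["opening"])
C=cam("wrist");im=r.snapshot("wrist");print(red(im,C))
for q,zz in (("hook_handle",.023),("hook_blade",.002)):
    for d in r.tip_of(q,"wrist")[:2]: print(q,d, ray(C,d["uv"],zz).round(4))
cv2.imwrite("pics/w2.png",im)
E
```

```text
7.2167 [ 0.5454 -0.2392  0.209 ] 1.1516029453014929 [-0.00515689  0.00244835 -0.99998371] 0.8501565498768354
(array([ 266,  148,   30,   99, 2791], dtype=int32), ((542.8088989257812, -251.07664489746094), (100.81986999511719, 28.84268569946289), 65.98983001708984))
hook_handle {'uv': [275.4, 197.8], 'confidence': 0.93} [ 0.5364 -0.2529  0.023 ]
hook_handle {'uv': [66.8, 177.0], 'confidence': 0.88} [ 0.3441 -0.1431  0.023 ]
hook_blade {'uv': [55.1, 30.8], 'confidence': 0.96} [ 0.4022 -0.0107  0.002 ]
hook_blade {'uv': [282.1, 36.0], 'confidence': 0.89} [ 0.6083 -0.1078  0.002 ]
```

View pics/w2.png

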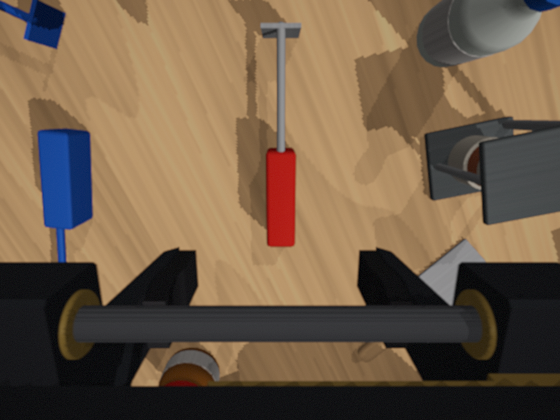

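The hook has not moved: handle at (281,197), blade at (281,30). I'll descend again.

>>> play_rows(targets=[[0.001,0,0.028,0,0,0],[0,0,0.028,0,0,0],[0,0,0.028,0,0,0],[0,0,0.028,0,0,0],[0,0,0.028,0,0,0]])

```text
clock: 7.78
tool_pos: [0.5517, -0.2411, 0.0691]
eef_rot: [0.839, 0.544, 0.003, 0.004]
contact_force: [-0.0, -0.6, 0.8]
opening: 1.001
```

```bash
python3 - <<'E'
from h import *
s,p,R,y,z=state();print(s["clock"],p.round(4),y,z)
plan([.5476,-.2408,.012],1.15,4)
E
```

```text
7.7833 [ 0.5517 -0.2411  0.0691] 1.1513838280670656 [ 0.00891025 -0.00354334 -0.99995403]
4 rows [-0.0004, -0.001, 0.0143, 0.0024, -0.0001, 0.0003]
```

>>> play_rows(targets=[[-0.001,-0.001,0.016,0.003,0,0],[-0.001,-0.001,0.016,0.003,0,0],[-0.001,-0.001,0.015,0.003,0,0],[0,-0.001,0.008,0.002,0,0],[0,0,0,0,0,0]], hand=0.6)

```text
clock: 8.2
tool_pos: [0.5415, -0.2396, 0.0025]
eef_rot: [0.839, 0.545, -0.004, -0.007]
contact_force: [0.1, 0.4, 0.6]
opening: 0.643
```

```bash
python3 - <<'E'
from h import *
s,p,R,y,z=state();print(s["clock"],p.round(4),y,z,s["opening"])
plan([.5476,-.2408,.012],1.15,1)
E
```

```text
8.2 [ 0.5415 -0.2396  0.0025] 1.1517147256092506 [-0.01474454  0.00692773 -0.99986729] 0.6429385739809198
1 rows [0.0014, 0.006, -0.0096, -0.0163, -0.0003, 0.0017]
```

>>> play_rows(targets=[[0.001,0.006,-0.009,-0.014,0,0.001],[0,0,0,0,0,0]])

```text
clock: 8.37
tool_pos: [0.5479, -0.2414, 0.0118]
eef_rot: [0.839, 0.544, -0.0, -0.001]
contact_force: [0.8, 0.2, 0.5]
opening: 0.602
```

>>> play_rows(targets=[[0,0,0,0,0,0],[0,0,0,0,0,0],[0,0,0,0,0,0],[0,0,0,0,0,0],[0,0,0,0,0,0]], hand=0.1, squeeze=45)

```text
clock: 8.78
tool_pos: [0.5503, -0.2419, 0.0163]
eef_rot: [0.839, 0.544, 0.001, 0.002]
contact_force: [0.6, 0.6, -2.3]
opening: 0.333
```

>>> play_rows(targets=[[0,0,0,0,0,0],[0,0,0,0,0,0],[0,0,0,0,0,0]])

```text
clock: 9.03
tool_pos: [0.55, -0.2417, 0.0159]
eef_rot: [0.839, 0.544, 0.001, 0.001]
contact_force: [0.7, -0.1, -1.9]
opening: 0.331
```

```bash
python3 - <<'E'
from h import *
s,p,R,y,z=state();print(s["clock"],p.round(4),y,z,s["opening"],s["contact_force"])
E
```

```text
9.0333 [ 0.55   -0.2417  0.0159] 1.1509799944874242 [ 0.00385565 -0.00102522 -0.99999204] 0.3305805507280607 [ 0.67534277 -0.13619218 -1.89720241]
```

Grip is good: opening 0.33 is 29 mm. Now lift and carry it to the front of the rack.

>>> play_rows(targets=[[0,0,-0.01,0,0,0],[0,0,-0.02,0,0,0],[0,0,-0.025,0,0,0],[0,0,-0.02,0,0,0],[0,0,0,0,0,0]])

```text
clock: 9.45
tool_pos: [0.548, -0.241, 0.0933]
eef_rot: [0.839, 0.544, -0.0, -0.001]
contact_force: [0.9, -0.1, -2.8]
opening: 0.334
```

```bash
python3 - <<'E'
from h import *
s,p,R,y,z=state();print(s["clock"],p.round(4),y,z,s["opening"],s["contact_force"],s["moment"],s["q"].round(2))
plan([.563,-.04,.09],1.465,10)
E
```

```text
9.45 [ 0.548  -0.241   0.0933] 1.1508026406771703 [-1.01861100e-03  9.46386054e-04 -9.99999033e-01] 0.3338855956426847 [ 0.85672701 -0.05818691 -2.8158584 ] [-0.13301721  0.04887092  0.02590426] [ 0.26  0.82  0.14  1.76 -0.18  0.58  0.09]
10 rows [0.0198, -0.0041, 0.0003, -0.0001, -0.0001, -0.0314]
```

>>> play_rows(targets=[[0.02,-0.004,0,0,0,-0.031],[0.02,-0.004,0,0,0,-0.031],[0.02,-0.004,0,0,0,-0.031],[0.02,-0.004,0,0,0,-0.031],[0.02,-0.004,0,0,0,-0.031]])

```text
clock: 9.87
tool_pos: [0.5637, -0.1461, 0.0936]
eef_rot: [0.796, 0.605, -0.001, 0.003]
contact_force: [-0.5, 0.6, -2.2]
opening: 0.329
```

>>> play_rows(targets=[[0.02,-0.004,0,0,0,-0.031],[0.02,-0.004,0,0,0,-0.031],[0.02,-0.004,0,0,0,-0.031],[0.02,-0.004,0,0,0,-0.031],[0,0,0,0,0,0]])

```text
clock: 10.28
tool_pos: [0.5643, -0.0538, 0.0896]
eef_rot: [0.752, 0.659, -0.001, -0.0]
contact_force: [-1.0, 0.7, -3.1]
opening: 0.334
```

```bash
python3 - <<'E'
from h import *
s,p,R,y,z=state();print(s["clock"],p.round(4),y,z,s["opening"])
C=cam("wrist");im=r.snapshot("wrist")
for q,zz in (("tray_rim",.028),("hook_blade",p[2]-.014),("rack_front",.16),("tray_rear_left",0),("tray_rear_right",0),("cast_a",.004)):
    for d in r.tip_of(q,"wrist")[:2]: print(q,np.round(d["uv"]),round(d["confidence"],2), ray(C,d["uv"],zz).round(4))
u=p+R.apply([.146,0,.014]);print("blade pred",u.round(4),proj(C,u).round(1))
S=cam("scene");im2=r.snapshot("scene")
for d in r.tip_of("hook_blade","scene")[:3]: print("scene",d,ray(S,d["uv"],p[2]-.014).round(4))
cv2.imwrite("pics/w3.png",im)
E
```

```text
10.2833 [ 0.5643 -0.0538  0.0896] 1.4381421758719732 [-0.00224747 -0.00170544 -0.99999602] 0.33381723795873974
hook_blade [ 62. 178.] 0.68 [ 0.4524 -0.0033  0.0756]
tray_rear_right [272. 283.] 0.75 [ 0.5517 -0.1196  0.    ]
blade pred [0.5835 0.0909 0.0753] [276.7 -59.2]
scene {'uv': [296.7, 254.2], 'confidence': 0.71} [0.5904 0.0869 0.0756]
scene {'uv': [295.7, 150.3], 'confidence': 0.71} [ 0.2964 -0.2286  0.0756]
scene {'uv': [318.1, 214.1], 'confidence': 0.55} [0.4357 0.0274 0.0756]
```

View pics/w3.png

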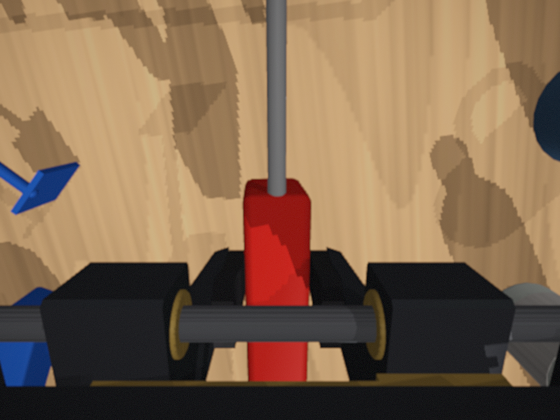

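The wrist view shows only the handle and straight rod at (277,100); blade and tray are out of view. I'll fit the tray pose from its yellow hull in the two fixed cameras.

```bash
cat >> h.py <<'E'
from scipy.optimize import minimize
def fit_tray(x0,roi,save=None):
    T=[]
    for n in ("scene","side"):
        C=cam(n);im=r.snapshot(n);h=cv2.cvtColor(im,cv2.COLOR_BGR2HSV)
        m=((h[...,0]>22)&(h[...,0]<34)&(h[...,1]>190)&(h[...,2]>60)).astype(np.uint8)
        x,y,w,hh=roi[n];k=np.zeros_like(m);k[y:y+hh,x:x+w]=1;m&=k
        m=cv2.morphologyEx(m,cv2.MORPH_OPEN,np.ones((2,2),np.uint8))
        T.append((n,C,im,cv2.convexHull(cv2.findNonZero(m)).astype(np.float32)[:,0]))
    def box(v):
        c,s=np.cos(v[2]),np.sin(v[2])
        return [[v[0]+c*a-s*b,v[1]+s*a+c*b,z] for a in(-.065,.065) for b in(-.075,.075) for z in(0,.028)]
    def cost(v,pr=0):
        e=0
        for n,C,im,H in T:
            P=cv2.convexHull(np.float32([proj(C,X) for X in box(v)]))[:,0]
            i=cv2.intersectConvexConvex(P,H)[0]; a,b=cv2.contourArea(P),cv2.contourArea(H)
            e+=1-i/(a+b-i)
        return e
    o=minimize(cost,x0,method="Nelder-Mead",options=dict(initial_simplex=[x0]+[np.array(x0)+d for d in np.diag([.01,.01,.05])],xatol=1e-5,fatol=1e-6))
    v=o.x; c,s=np.cos(v[2]),np.sin(v[2]); print("tray",v.round(4),"cost",round(o.fun,3),"rim",(v[:2]-.063*np.array([c,s])).round(4))
    if save:
        for j,(n,C,im,H) in enumerate(T):
            x,y,w,hh=roi[n]; im=im.copy()
            cr=cv2.resize(im[y:y+hh,x:x+w],None,fx=4,fy=4,interpolation=cv2.INTER_CUBIC)
            P=cv2.convexHull(np.float32([proj(C,X) for X in box(v)]))[:,0]
            for pts,col in((P,(255,0,255)),(H,(255,255,0))): cv2.polylines(cr,[np.int32((pts-[x,y]+.5)*4)],True,col,1)
            cv2.imwrite(f"{save}_{n}.png",cr)
        cv2.imwrite(save+".png",np.hstack([cv2.resize(cv2.imread(f"{save}_{n}.png"),(400,400)) for n in("scene","side")]))
    return v
E
python3 - <<'E'
from h import *
v=fit_tray([.60,.305,1.46],dict(scene=(270,220,130,130),side=(190,130,130,130)),"pics/t1")
S,D=cam("scene"),cam("side"); r.tip_of
d=r.tip_of("hook_blade","side"); s,p,R,y,z=state()
for k in d[:3]: print(k,ray(D,k["uv"],p[2]-.014).round(4))
u=p+R.apply([.146,0,.014]);print(p,u,proj(S,u),proj(D,u))
E
```

```text
Traceback (most recent call last):
  File "h.py", line 44, in fit_tray
    T.append((n,C,im,cv2.convexHull(cv2.findNonZero(m)).astype(np.float32)[:,0]))
                     ~~~~~~~~~~~~~~^^^^^^^^^^^^^^^^^^^^
cv2.error: OpenCV(4.12.0) /io/opencv/modules/imgproc/src/convhull.cpp:143: error: (-215:Assertion failed) total >= 0 && (depth == CV_32F || depth == CV_32S) in function 'convexHull'
```

```bash
python3 - <<'E'
import cv2
for n,pts in(("scene0",[(329,300),(345,310),(320,312)]),("side0",[(240,188),(250,182),(225,180)])):
    h=cv2.cvtColor(cv2.imread(f"pics/{n}.png"),cv2.COLOR_BGR2HSV); print(n,[h[y,x].tolist() for x,y in pts])
E
```

```text
scene0 [[38, 9, 117], [24, 170, 171], [23, 164, 98]]
side0 [[27, 243, 173], [27, 251, 182], [24, 22, 118]]
```

```bash
sed -i 's/def fit_tray(x0,roi,save=None):/def fit_tray(x0,roi,save=None,ims=None,cams=("scene","side")):/; s/for n in ("scene","side"):$/for n in cams:/; s/C=cam(n);im=r.snapshot(n);h=/C=cam(n);im=r.snapshot(n) if ims is None else ims[n];h=/; s/(h\[...,0\]>22)&(h\[...,0\]<34)&(h\[...,1\]>190)/(h[...,0]>20)\&(h[...,0]<34)\&(h[...,1]>145)/; s/for n in("scene","side")\]))/for n in cams]))/' h.py
sed -i '/^for n in cams:/s/cams/("scene","side")/' h.py
python3 - <<'E'
from h import *
ims={n:cv2.imread(f"pics/{n}0.png") for n in("scene","side")}
v=fit_tray([.60,.305,1.46],dict(scene=(290,260,110,110),side=(190,130,110,110)),"pics/t1",ims)
D=cam("side"); S=cam("scene");s,p,R,y,z=state();cv2.imwrite("pics/side1.png",r.snapshot("side"))
for k in r.tip_of("hook_blade","side")[:3]: print(k,ray(D,k["uv"],p[2]-.014).round(4))
u=p+R.apply([.146,0,.014]);print(p,u,proj(S,u),proj(D,u))
E
```

```text
tray [0.5964 0.3044 1.4665] cost 0.192 rim [0.5898 0.2417]
{'uv': [255.3, 253.4], 'confidence': 0.92} [ 0.3667 -0.0639  0.0766]
{'uv': [281.6, 333.1], 'confidence': 0.86} [ 0.2408 -0.3237  0.0766]
{'uv': [273.4, 196.8], 'confidence': 0.56} [0.5712 0.0865 0.0766]
[ 0.56470222 -0.0612356   0.09057632] [0.58539938 0.08319018 0.07558229] [297.02508531 252.44815827] [277.23223383 195.57014218]
```

View pics/t1.png

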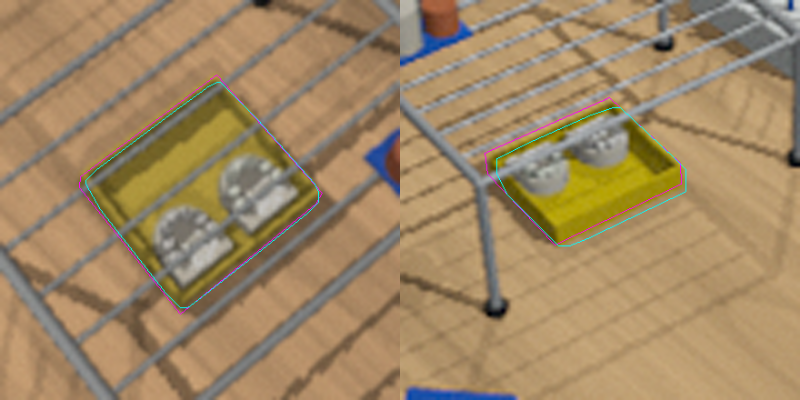

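The fit agrees with the picture: rim about (0.591, 0.242), yaw 1.466, casts in the rear half and the front strip free.

```bash
python3 - <<'E'
from h import *
s,p,R,y,z=state();print(s["clock"],p.round(4),y,z)
plan([.578,.1175,.072],1.465,9)
E
```

```text
10.8833 [ 0.5647 -0.0608  0.0906] 1.429238676869501 [-4.19994294e-04 -6.56677646e-03 -9.99978350e-01]
9 rows [0.0198, -0.001, 0.002, 0.0, 0.0007, -0.004]
```

>>> play_rows(targets=[[0.02,-0.001,0.003,0,0.001,-0.007],[0.02,-0.001,0.003,0,0.001,-0.007],[0.02,-0.001,0.003,0,0.001,-0.007],[0.02,-0.001,0.003,0,0,-0.007],[0.01,0,0,0,0,0]])

```text
clock: 11.3
tool_pos: [0.5733, 0.0256, 0.078]
eef_rot: [0.749, 0.662, -0.002, 0.003]
contact_force: [0.1, 1.4, -2.8]
opening: 0.334
```

```bash
python3 - <<'E'
from h import *
s,p,R,y,z=state();print(s["clock"],p.round(4),y,z)
plan([.578,.1175,.072],1.465,4)
E
```

```text
11.3 [0.5733 0.0256 0.078 ] 1.4481483225997187 [ 0.00147309 -0.00727711 -0.99997244]
4 rows [0.023, -0.0015, 0.0014, 0.0006, 0.0018, -0.0042]
```

>>> play_rows(targets=[[0.022,-0.001,0.002,0,0.002,-0.004],[0.022,-0.001,0.002,0,0.002,-0.004],[0.022,-0.001,0.001,0,0.002,-0.004],[0.015,-0.001,0.001,0,0.001,-0.004],[0,0,0,0,0,0]])

```text
clock: 11.72
tool_pos: [0.5799, 0.1108, 0.0717]
eef_rot: [0.744, 0.669, 0.001, 0.001]
contact_force: [0.4, 1.0, -3.4]
opening: 0.331
```

```bash
python3 - <<'E'
from h import *
s,p,R,y,z=state();print(s["clock"],p.round(4),y,z)
plan([.578,.1175,.072],1.465,1)
E
```

```text
11.7167 [0.5799 0.1108 0.0717] 1.4649335888526853 [ 3.47038757e-03  2.42199037e-05 -9.99993978e-01]
1 rows [0.0064, -0.0026, -0.0003, 0.0034, -0.0004, -0.0001]
```

>>> play_rows(targets=[[0.006,-0.002,0,0.003,0,0],[0,0,0,0,0,0]])

```text
clock: 11.88
tool_pos: [0.5785, 0.1163, 0.0719]
eef_rot: [0.744, 0.669, -0.0, 0.0]
contact_force: [0.2, 0.9, -2.9]
opening: 0.332
```

```bash
python3 - <<'E'
from h import *
s,p,R,y,z=state();print(s["clock"],p.round(4),y,z)
u=p+R.apply([.146,0,.014]);print(u.round(4))
T=[]
for n,(x,yy) in dict(scene=(270,240),side=(180,130)).items():
    C=cam(n);im=r.snapshot(n)
    c=cv2.resize(im[yy:yy+100,x:x+100],None,fx=4,fy=4,interpolation=cv2.INTER_CUBIC)
    for k in(-.018,.018):
        q=(proj(C,p+R.apply([.146,k,.014]))-[x,yy]+.5)*4; cv2.circle(c,tuple(int(a) for a in q),3,(255,0,255),1)
    T.append(c)
cv2.imwrite("pics/d1.png",np.hstack(T))
E
```

```text
11.8833 [0.5785 0.1163 0.0719] 1.4646826762972691 [ 3.32347637e-04 -7.11977828e-04 -9.99999691e-01]
[0.5939 0.2615 0.0578]
```

View pics/d1.png

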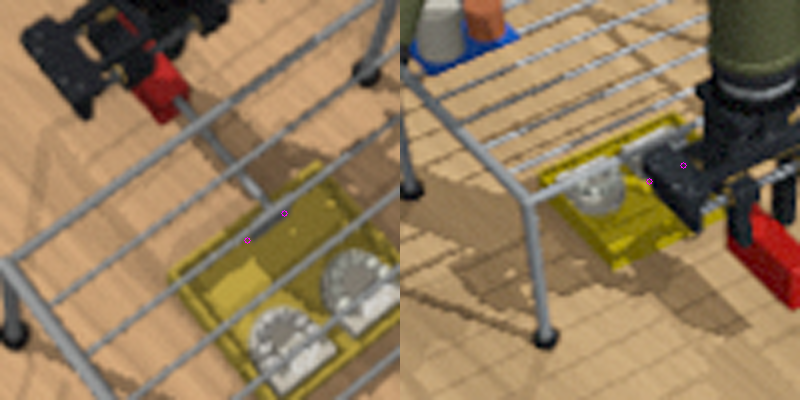

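The scene crop shows the blade at about (265,222), matching the predicted foot (magenta) and sitting above the tray's free strip. Lower it inside.

>>> play_rows(targets=[[0,0,0.012,0,0,0],[0,0,0.012,0,0,0],[0,0,0.012,0,0,0],[0,0,0.006,0,0,0],[0,0,0,0,0,0]])

```text
clock: 12.4
tool_pos: [0.5791, 0.107, 0.0256]
eef_rot: [0.747, 0.665, -0.002, 0.003]
contact_force: [-0.9, 0.6, -2.7]
opening: 0.329
```

```bash
python3 - <<'E'
from h import *
s,p,R,y,z=state();print(s["clock"],p.round(4),y,z,s["contact_force"])
plan([.5785,.1163,.0225],1.465,1)
E
```

```text
12.4 [0.5791 0.107  0.0256] 1.454600569933141 [ 6.85457443e-04 -6.63434016e-03 -9.99977758e-01] [-0.92085287  0.58040066 -2.72288378]
1 rows [0.0092, -0.0017, 0.0031, 0.0014, 0.0065, -0.0104]
```

>>> play_rows(targets=[[0.002,-0.001,0.003,0.001,0.005,-0.008],[-0.004,0,0,0,0,0],[-0.007,0,0,0,0,0],[-0.007,0,0,0,0,0],[-0.007,0,0,0,0,0]])

```text
clock: 12.82
tool_pos: [0.5752, 0.0853, 0.0212]
eef_rot: [0.743, 0.669, 0.0, -0.001]
contact_force: [-0.7, 2.0, -2.1]
opening: 0.33
```

```bash
python3 - <<'E'
from h import *
s,p,R,y,z=state();print(s["clock"],p.round(4),y,z,s["contact_force"])
plan([.565,-.104,.023],1.465,20)
E
```

```text
12.8167 [0.5752 0.0853 0.0212] 1.4665076977394977 [-7.12157514e-04  1.33123135e-03 -9.99998860e-01] [-0.66605061  1.95647332 -2.05591965]
20 rows [-0.0095, 0.0005, -0.0001, -0.0, -0.0001, 0.0001]
```

>>> play_rows(targets=[[-0.009,0,0,0,0,0],[-0.009,0,0,0,0,0],[-0.009,0,0,0,0,0],[-0.009,0,0,0,0,0],[-0.009,0,0,0,0,0]])

```text
clock: 13.23
tool_pos: [0.5706, 0.0366, 0.0222]
eef_rot: [0.743, 0.669, 0.001, -0.001]
contact_force: [0.3, 2.2, -3.1]
opening: 0.331
```

```bash
python3 - <<'E'
from h import *
s,p,R,y,z=state();print(s["clock"],p.round(4),y,z,s["contact_force"])
plan([.565,-.104,.023],1.465,15)
v=fit_tray([.592,.27,1.46],dict(scene=(260,210,140,160),side=(190,130,130,130)),"pics/t2",cams=("scene",))
E
```

```text
13.2333 [0.5706 0.0366 0.0222] 1.4668937727869016 [ 0.001309    0.0027155  -0.99999546] [ 0.28356725  2.16659832 -3.12513297]
15 rows [-0.0094, 0.0006, -0.0001, 0.0001, -0.0002, 0.0001]
tray [0.5885 0.2457 1.4688] cost 0.028 rim [0.582 0.183]
```

The tray follows straight: rim y is 0.183 against 0.182 expected, and yaw is unchanged.

>>> play_rows(targets=[[-0.009,0,0,0,0,0],[-0.009,0,0,0,0,0],[-0.009,0,0,0,0,0],[-0.009,0,0,0,0,0],[-0.009,0,0,0,0,0]])

```text
clock: 13.7
tool_pos: [0.5653, -0.014, 0.0224]
eef_rot: [0.743, 0.669, 0.001, -0.0]
contact_force: [-0.3, 2.2, -2.7]
opening: 0.336
```

>>> play_rows(targets=[[-0.009,0.001,0,0,0,0],[-0.009,0,0,0,0,0],[-0.009,0,0,0,0,0],[-0.009,0,0,0,0,0],[-0.009,0,0,0,0,0]])

```text
clock: 14.12
tool_pos: [0.5608, -0.0638, 0.0222]
eef_rot: [0.743, 0.669, 0.001, -0.0]
contact_force: [-0.2, 2.7, -2.7]
opening: 0.326
```

```bash
python3 - <<'E'
from h import *
s,p,R,y,z=state();print(s["clock"],p.round(4),y,z,s["contact_force"])
plan([.565,-.104,.023],1.465,5)
v=fit_tray([.58,.16,1.46],dict(scene=(220,170,180,200),side=(190,130,130,130)),"pics/t3",cams=("scene",))
E
```

```text
14.1167 [ 0.5608 -0.0638  0.0222] 1.4653045029443028 [ 9.55376865e-04  2.19107292e-03 -9.99997143e-01] [-0.18828018  2.68405762 -2.69873026]
5 rows [-0.0079, 0.0017, -0.0002, 0.0001, -0.0005, 0.0001]
tray [0.5776 0.1321 1.4617] cost 0.125 rim [0.5708 0.0695]
```

>>> play_rows(targets=[[-0.009,0,0,0,0,0],[-0.009,0,0,0,0,0],[-0.009,0,0,0,0,0],[-0.009,0,0,0,0,0],[-0.008,0,0,0,0,0]])

```text
clock: 14.58
tool_pos: [0.555, -0.1134, 0.0221]
eef_rot: [0.744, 0.668, 0.0, -0.0]
contact_force: [0.5, 2.4, -2.6]
opening: 0.333
```

>>> play_rows(targets=[[-0.004,0,0,0,0,0],[0,0,0,0,0,0],[0.005,0,0,0,0,0],[0.003,0,0,0,0,0],[0,0,0,0,0,0]])

```text
clock: 15.0
tool_pos: [0.5546, -0.1143, 0.0223]
eef_rot: [0.745, 0.667, -0.001, 0.001]
contact_force: [-0.4, -0.1, -2.9]
opening: 0.33
```

```bash
python3 - <<'E'
from h import *
s,p,R,y,z=state();print(s["clock"],p.round(4),y,z,s["contact_force"])
v=fit_tray([.575,.095,1.46],dict(scene=(240,190,150,150),side=(200,140,150,150)),"pics/t4",cams=("scene","side"))
E
```

```text
15.0 [ 0.5546 -0.1143  0.0223] 1.4590524988942173 [-5.17084703e-05 -2.38844405e-03 -9.99997146e-01] [-0.36896944 -0.10114549 -2.86876008]
tray [0.5733 0.0844 1.4684] cost 0.182 rim [0.5669 0.0217]
```

View pics/t4.png

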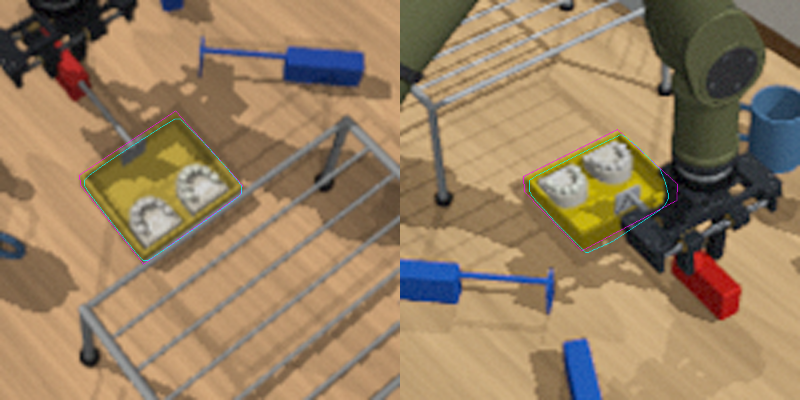

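The tray is fully in front of the rack with its rear at y ≈ 0.15 against the rack front at 0.2, and the casts are upright. Pull force has gone to zero, so I'll back the blade off the rim and lift.

>>> play_rows(targets=[[0.004,0,0,0,0,0],[0,0,-0.006,0,0,0],[0,0,-0.01,0,0,0],[0,0,-0.012,0,0,0],[0,0,-0.015,0,0,0]])

```text
clock: 15.52
tool_pos: [0.553, -0.1089, 0.066]
eef_rot: [0.745, 0.667, -0.003, -0.001]
contact_force: [-0.6, -0.7, -3.9]
opening: 0.331
```

>>> play_rows(targets=[[0,0,-0.015,0,0,0],[0,0,-0.012,0,0,0],[0,0,0,0,0,0]])

```text
clock: 15.77
tool_pos: [0.5553, -0.1095, 0.1002]
eef_rot: [0.745, 0.667, -0.001, 0.002]
contact_force: [0.7, -0.1, -2.8]
opening: 0.334
```

```bash
python3 - <<'E'
from h import *
s,p,R,y,z=state();print(s["clock"],p.round(4),y,z,s["contact_force"],s["q"].round(2))
plan([.545,-.215,.09],1.40,6)
v=fit_tray([.575,.095,1.46],dict(scene=(240,190,150,150),side=(200,140,150,150)),None,cams=("scene",))
E
```

```text
15.7667 [ 0.5553 -0.1095  0.1002] 1.460300230339291 [ 0.00116276 -0.00339184 -0.99999357] [ 0.66106109 -0.13503671 -2.75088659] [ 0.07  0.78  0.07  1.85 -0.09  0.51  0.09]
6 rows [-0.0176, 0.0007, 0.0017, 0.0003, 0.0005, 0.0101]
tray [0.5723 0.0849 1.4715] cost 0.05 rim [0.5661 0.0222]
```

>>> play_rows(targets=[[-0.018,0,0,0,0,0.008],[-0.02,0,0,0,0,0.008],[-0.02,0,0,0,0,0.008],[-0.02,0,0,0,0,0.008],[-0.02,0,0,0,0,0.008]])

```text
clock: 16.23
tool_pos: [0.5433, -0.2013, 0.0993]
eef_rot: [0.755, 0.656, 0.001, -0.001]
contact_force: [0.5, -0.2, -3.0]
opening: 0.337
```

>>> play_rows(targets=[[-0.004,0,0.01,0,0,0],[0,0,0.018,0,0,0],[0,0,0.018,0,0,0],[0,0,0.014,0,0,0],[0,0,0,0,0,0]])

```text
clock: 16.65
tool_pos: [0.5403, -0.2106, 0.0344]
eef_rot: [0.758, 0.653, -0.0, -0.0]
contact_force: [-0.4, 1.2, -2.4]
opening: 0.325
```

```bash
python3 - <<'E'
from h import *
s,p,R,y,z=state();print(s["clock"],p.round(4),y,z,s["contact_force"])
plan([p[0],p[1],.0165],y,2)
E
```

```text
16.65 [ 0.5403 -0.2106  0.0344] 1.4226192759758194 [-8.38890011e-04  3.15344957e-04 -9.99999598e-01] [-0.42759798  1.20700032 -2.36111686]
2 rows [-0.0, 0.0, 0.009, -0.0004, -0.0001, 0.0]
```

>>> play_rows(targets=[[0,0,0.008,0,0,0],[0,0,0.007,0,0,0],[0,0,0.002,0,0,0],[0,0,0.001,0,0,0],[0,0,0,0,0,0]])

```text
clock: 17.07
tool_pos: [0.5405, -0.2081, 0.0164]
eef_rot: [0.757, 0.654, -0.0, -0.001]
contact_force: [0.7, 0.3, -2.7]
opening: 0.334
```

```bash
python3 - <<'E'
from h import *
s,p,R,y,z=state();print(s["clock"],p.round(4),y,z,s["contact_force"])
E
```

```text
17.0667 [ 0.5405 -0.2081  0.0164] 1.425152111248693 [-0.00124083  0.00143408 -0.9999982 ] [ 0.73777328  0.27702289 -2.67238444]
```

>>> play_rows(targets=[[0,0,0.0015,0,0,0],[0,0,0.001,0,0,0],[0,0,0,0,0,0]])

```text
clock: 17.32
tool_pos: [0.5412, -0.2082, 0.0162]
eef_rot: [0.757, 0.654, 0.0, 0.0]
contact_force: [0.3, -0.8, -3.3]
opening: 0.331
```

>>> play_rows(targets=[[0,0,0,0,0,0],[0,0,0,0,0,0],[0,0,0,0,0,0],[0,0,0,0,0,0],[0,0,0,0,0,0]], hand=0.7)

```text
clock: 17.73
tool_pos: [0.5431, -0.2079, 0.0169]
eef_rot: [0.756, 0.654, 0.002, 0.001]
contact_force: [-0.4, -0.3, -0.1]
opening: 0.682
```

>>> play_rows(targets=[[0,0,0,0,0,0],[0,0,0,0,0,0],[0,0,0,0,0,0]])

```text
clock: 17.98
tool_pos: [0.5435, -0.2079, 0.0168]
eef_rot: [0.756, 0.654, 0.002, 0.002]
contact_force: [0.5, 0.5, 0.7]
opening: 0.7
```

```bash
python3 - <<'E'
from h import *
s,p,R,y,z=state();print(s["clock"],p.round(4),y,z,s["contact_force"],s["opening"])
E
```

```text
17.9833 [ 0.5435 -0.2079  0.0168] 1.4263760710694358 [ 4.95902547e-03  1.55097601e-05 -9.99987704e-01] [0.45137676 0.45255751 0.69695886] 0.7002174674374791
```

Released. Retract upward and check the result.

>>> play_rows(targets=[[0,0,-0.015,0,0,0],[0,0,-0.025,0,0,0],[0,0,-0.03,0,0,0],[0,0,-0.035,0,0,0],[0,0,-0.035,0,0,0]])

```text
clock: 18.4
tool_pos: [0.5372, -0.2057, 0.1535]
eef_rot: [0.756, 0.654, -0.003, -0.006]
contact_force: [0.6, 0.1, 0.2]
opening: 0.7
```

>>> play_rows(targets=[[0,0,-0.035,0,0,0],[-0.01,0,-0.035,0,0,0],[-0.02,0,-0.03,0,0,0],[-0.02,0,0,0,0,0],[0,0,0,0,0,0]])

```text
clock: 18.82
tool_pos: [0.5341, -0.2571, 0.2669]
eef_rot: [0.755, 0.656, 0.001, -0.0]
contact_force: [-0.1, -1.3, -0.7]
opening: 0.701
```

```bash
python3 - <<'E'
from h import *
s,p,R,y,z=state();print(s["clock"],p.round(4))
C=cam("wrist");im=r.snapshot("wrist");print("red",red(im,C))
v=fit_tray([.573,.085,1.46],dict(scene=(240,190,150,150),side=(200,140,150,150)),None)
a,b=r.snapshot("scene"),r.snapshot("side")
cv2.imwrite("pics/end.png",np.hstack([cv2.resize(a[120:400,150:450],(400,373)),cv2.resize(b[90:370,150:450],(400,373))]))
E
```

```text
18.8167 [ 0.5341 -0.2571  0.2669]
red (array([ 262,  100,   27,   89, 2258], dtype=int32), ((537.2828369140625, -220.8076171875), (97.88614654541016, 28.905925750732422), 82.32768249511719))
tray [0.5739 0.0836 1.469 ] cost 0.168 rim [0.5675 0.0209]
```

View pics/end.png

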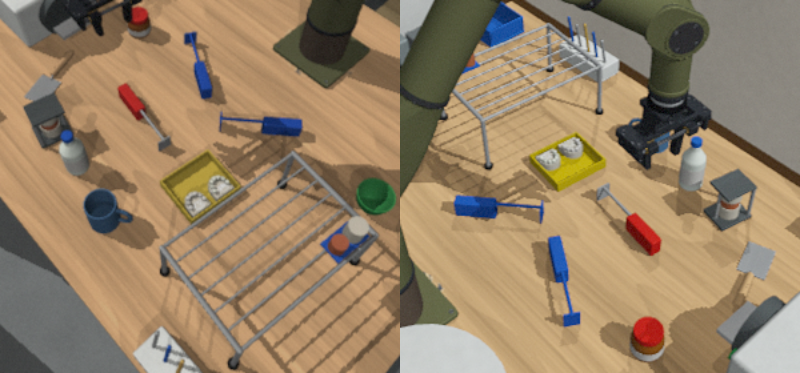

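The final picture shows the tray at scene-crop (200,185), in front of the rack with both casts upright. The hook lies flat and clear of it at (145,115), and the bystanders are where they were. Handing in.

```bash
python3 -c "
from plant import r
print(r.finish_job())"
```

```text
the job is handed in; nothing more can be done
None
```

I gripped the red hook, lowered its blade behind the tray's front wall, and dragged the tray about 0.22 m straight out. I then lifted the blade clear, set the hook down on the bench and backed the gripper off. The job was handed in at about 19 s.

**Last checks:**
- **Tray:** its rear edge is at y ≈ 0.15, against the rack front at about 0.20. Its yaw held at 1.47 throughout, and both casts are upright.
- **Hook:** it lies flat, with its blade about 85 mm in front of the tray.
- **Bystanders:** they look unmoved in the final picture.
- **Forces:** the force readings I took stayed under 5 N.

**What went wrong or disagreed:**
- **First grasp:** I lifted before the fingers had shut. They closed on nothing, the hook did not move, and I repeated the grasp.
- **Tray fits:** those that used the side camera, or were partly hidden, overlapped the picture less well (cost 0.13–0.19, against 0.03–0.05 for clear scene-only fits). The mid-drag fit was off by about 11 mm. The final fit agreed with the clear scene-only fit to about 2 mm.
- **Picture count:** I viewed 9 pictures of the 10 allowed.

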